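# Wedge the pastry mould tight in its bench frame

### The job

Slide the wooden pastry mould along the bench frame until you feel it seat against the steel stop bar, then stand yellow spacers one after another upright in the gap behind it until only a slot that the red wedge can close is left; leave spare spacers in the rack. Set the red wedge upright into that slot, sloping face against the sloping cheek, and press it down until it binds and the whole row is tight. Finish while still pressing firmly down on the wedge, so that it keeps the row squeezed: do not let go of it or back off at the end.

Things in the scene. Friction and masses are not known exactly. Their poses are not given: they have to be found in the camera images.
- frame: Aluminium bench frame, fixed: base plate 110 (x) x 240 (y) x 12 mm, origin at the centre of its underside, on the bench. Its y axis is the clamping direction: sloping cheek at the -y end, stop bar towards +y. Two low rails, tops 22 mm above the bench, run along y from y = -45 mm, 74 mm apart inside, centred on x = 0.
- cheek_foot (a point): The middle of the line where the cheek's inner face meets the top of the base plate (frame x = 0, y = -55, z = 12 mm). The cheek is 90 mm wide in x and rises to 87 mm above the bench; its face leans away towards the frame's -y by 0.3 mm per mm of height, so the slot is wider at the top. Axes as the frame
- stop: Dark steel stop bar, fixed across the frame: 70 (x) x 22 (y) x 50 mm tall, standing on the base plate. Origin at the foot of the middle of its inner face, the upright face that looks to the frame's -y and that the mould must touch; axes as the frame. Its place along the frame differs from run to run.
- mould: Loose wooden mould with two round hollows on top: 64 (x) x 90 (y) x 60 mm tall, 0.2 to 0.4 kg, origin at the centre of its underside, on the base plate (12 mm above the bench) between the rails; starts 6 to 14 mm short of the stop. Once seated, the gap at base level between its -y face and the cheek's foot is 20 to 44 mm. Axes as the frame.
- rack: Dark wooden rack, fixed: 80 (x) x 200 (y) mm, slot floors 10 mm above the bench, slot walls up to 32 mm above the bench. Origin at the centre of its underside. The spacers and the wedge stand in it across x, spacers at y = -20, 12, 44 and 76 mm, wedge at y = -72 mm.
- wedge: Loose red wedge, 0.1 kg, standing in the rack, axes as the rack's, 50 mm wide in x; origin at the centre of its 18 mm thick foot. The +y face is upright at y = +9 mm; the -y face slopes out from y = -9 mm by 0.3 mm per mm of height (as the cheek does), up to 75 mm height. In a slot g mm wide at base level it binds with its foot (18 - g) / 0.3 mm above the plate; loose if g is over 18.
- wedge_head (a point): Middle of the top of the wedge's grip block, 115 mm above its foot, at wedge y = -1 mm. The block is 40 (x) x 20 (y) mm, 40 mm tall. Let go of in its slot, the wedge stays there by friction, but the row is tight only while it is pressed down. The push fades as it settles: follow it down until a steady 15 to 20 N stays (under 6 N may not carry through to the stop)
- spacer0: Loose yellow plastic spacer, 50 (x) x 14 (y) x 88 mm tall, 55 g, standing upright in the rack; origin at the centre of its underside. One or two of the four are usually needed.
- spacer1: Loose yellow plastic spacer, 50 (x) x 14 (y) x 88 mm tall, 55 g, standing upright in the rack; origin at the centre of its underside. One or two of the four are usually needed.
- spacer2: Loose yellow plastic spacer, 50 (x) x 14 (y) x 88 mm tall, 55 g, standing upright in the rack; origin at the centre of its underside. One or two of the four are usually needed.
- spacer3: Loose yellow plastic spacer, 50 (x) x 14 (y) x 88 mm tall, 55 g, standing upright in the rack; origin at the centre of its underside. One or two of the four are usually needed.
- tin: Red biscuit tin, loose bystander, 84 x 114 x 128 mm tall, origin at the centre of its underside.
- bowl: Steel bowl, loose bystander, 120 mm across, 50 mm tall, origin at the centre of its underside.
- cutter: Brass ring cutter, loose bystander, 68 mm across, 35 mm tall, origin at the centre of its underside.
Things that resemble listed ones, but are neither listed nor needed, are in the scene too. What is shaped like the spacer3 but black is not meant. Several things have the shape of the wedge; the one meant has the colours described above.

How it is judged:
By the outcome, as a careful person would: the job done as asked, in the order asked, and still so for the second after the job is handed in, while the arm keeps its last pose, push and grip.
It also fails if it takes over 72 s, if anything falls off the work surface, if the arm or the gripper's body presses on something with over 40 N, if the wrist force passes 120 N, or if a joint passes its speed limit or range.

### The arm

A 6-joint arm with a two-finger parallel gripper is mounted at the origin on the work surface. World frame = base frame: x ahead of the robot, y to its left, z up, the work surface at z = 0. Lengths are in m, angles in rad, forces in N, time in s.
With the tool pointing down it reaches from about 0.325 to 0.85 m from the base axis. Payload 4.4 kg.
Tool frame: the origin (TCP) lies midway between the tips of the shut fingers; the grasp point (between the pads) lies r.pinch_z behind it (r.pinch_z is the distance from the TCP to the grasp point, in m); z points along the fingers, y is the line along which they close (so a half turn about z gives the same grasp; the last joint's range is limited). The gripper opens to 94 mm and grips with 3 to 60 N. Pads are 16 mm wide; open, the fingers measure 119 mm over their backs; the gripper's body (75 mm by 177 mm) begins 78 mm behind the grasp point.
Start: joints at [-1.339, 0.207, 1.542, -0, 1.393, -0.15], TCP at [0.215, -0.533, 0.205] pointing down, gripper open.
Joint ranges: [-2.73, 2.73], [-0.86, 2.22], [0.23, 2.46], [-1.11, 4.25], [0.08, 2.63], [-2.82, 2.82]. Speed limits (rad/s): [2.79, 2.79, 3.14, 3.14, 3.14, 3.14].

### API

Orientations are given as a rotation vector (axis times angle).
In Python, from station import r, sensors, optics, workorder, look_for, tip_of gives the robot as it stands. The module is installed in compiled form; this text tells all that it offers. Calls block until the motion is done:
- r.reach(position, orientation): joint-space move of the TCP to a pose.
- r.move_straight(position, speed=0.15, frame=None): straight line of the TCP; frame=None keeps the orientation; speed is the mean speed in m/s.
- r.movej(angles): joint-space move.
- r.let_go() and r.close(effort=None): open the fingers fully, or close them until they stop; effort is the grip in N (None keeps the last).
- r.wait(seconds).
- r.inverse_kinematics(position, orientation): joint angles nearest the present ones, or None.
- sensors.get_state(): the state.
- optics.read_camera(name): name is "side" or "top"; returns (picture, depth): 420x560x3 uint8, blue, green, red; 420x560 float32, m along the optical axis (not along the pixel's ray), 0 where there is no reading.
- optics.get_calibration(name): a dict with "camera_matrix" (3x3 intrinsics, pixels), "origin" and "attitude" of the camera in the world. Camera axes: x right, y down, z forward; pixel columns grow to the right and rows downward; lengths in m; the calibration is good to about 2 mm. A picture is of the moment at which its call begins. get_calibration takes no time and is no camera call.
A pose or a line that the arm cannot do raises r.Unreachable and nothing moves.
- workorder.sign_off(): hands the job in; it is judged then, once.
Trained networks look in the newest picture that a camera, given by its name, has taken for a name from the list of things; names that differ only in an ending like _2 or _b are one class to them, and where a whole thing is asked for, a point or a joint stands for the part that bears it (a point fixed in the world has none). Each returns a list of dicts, best first, with "score" (0 to 1); they miss things now and then, are a little off and sometimes report something else, mostly with a low value. They report only what shows in the picture. A call takes as long as a camera call. They do not tell look-alikes from the thing itself.
- look_for(camera, label): "pixel" ([column, row] in pixels, amid what is visible of it).
- tip_of(camera, label): "pixel" ([column, row] in pixels: a listed point, or the origin of a listed thing).
The state is a dict: "clock": time; "joint_positions": joint angles; "qvel": joint speeds; "joint_efforts": joint torques, N m; "position": TCP position; "tool_rot": TCP orientation; "force": force on the tool from outside, world axes, zero at the start; "wrist_torque": the same for the moment, N m; "width": finger opening in m; "finger_force": force on a finger pad.
Only numpy, scipy, OpenCV 4.12 (cv2) and the standard library are available. Lean on these libraries where they do the work, as an engineer would, in place of code of your own. Each camera call takes 0.05 s, during which the arm holds its last target. There are 200 camera calls.

## Working session

There is one attempt and no reset: what is moved stays moved. The work goes in short steps, each a Python script; the robot and the scene stay as the last script left them, time stands still between calls to the robot, and variables do not carry over. Pictures are saved under pics/ and viewed, at most 10 in all, crops included, and the job is handed in when it is done.

```bash
mkdir -p pics; ls; python3 - <<'E'
from station import r, sensors, optics, look_for, tip_of
import cv2,numpy as np
for c in("top","side"):
    p,d=optics.read_camera(c); cv2.imwrite(f"pics/{c}0.png",p)
    k=optics.get_calibration(c); print(c,{a:np.round(b,4).tolist() for a,b in k.items()})
    for n in("frame","stop","mould","rack","wedge","spacer0","cheek_foot","wedge_head"):
        print(n,[(np.round(q["pixel"]).tolist(),round(q["score"],2)) for q in tip_of(c,n)][:6])
print(sensors.get_state(),r.pinch_z)
E
```

```text
pics
top {'camera_matrix': [[403.7099, 0.0, 277.7138], [0.0, 403.7099, 205.012], [0.0, 0.0, 1.0]], 'origin': [0.4737, 0.1124, 1.2899], 'attitude': [-2.2175, 2.1557, -0.0947]}
frame [([370.0, 218.0], 0.77)]
stop [([350.0, 213.0], 0.5)]
mould [([361.0, 219.0], 0.94)]
rack [([266.0, 216.0], 0.59)]
wedge [([276.0, 183.0], 0.51), ([284.0, 218.0], 0.47)]
spacer0 [([259.0, 222.0], 0.58), ([287.0, 215.0], 0.55), ([238.0, 216.0], 0.53), ([251.0, 219.0], 0.52), ([267.0, 216.0], 0.5), ([370.0, 213.0], 0.44)]
cheek_foot [([389.0, 217.0], 0.6)]
wedge_head [([273.0, 176.0], 0.7), ([288.0, 214.0], 0.67), ([165.0, 274.0], 0.35)]
side {'camera_matrix': [[480.7658, 0.0, 280.5747], [0.0, 480.7658, 205.0916], [0.0, 0.0, 1.0]], 'origin': [0.1537, 0.8859, 1.1813], 'attitude': [-0.7035, 2.7268, -1.0009]}
frame [([324.0, 175.0], 0.65)]
stop [([316.0, 187.0], 0.83)]
mould [([324.0, 174.0], 0.72)]
rack [([278.0, 249.0], 0.63)]
wedge [([254.0, 227.0], 0.86), ([291.0, 224.0], 0.73), ([271.0, 264.0], 0.59)]
spacer0 [([284.0, 239.0], 0.74), ([246.0, 281.0], 0.73), ([270.0, 258.0], 0.67), ([278.0, 250.0], 0.61), (
[... 163 characters left out ...]
2)]
{'clock': 0.9, 'joint_positions': array([-1.33848362e+00,  2.06575539e-01,  1.54148802e+00,  2.43068044e-06,
        1.39349524e+00, -1.50483992e-01]), 'qvel': array([ 0.00037375, -0.00020091, -0.00026456, -0.00023784,  0.00145488,
        0.00073166]), 'joint_efforts': array([ 1.79378881e-04, -3.70882094e+01, -2.81765467e+01,  6.98963273e-02,
        2.76158162e-02, -1.74730263e-05]), 'position': array([ 0.21477333, -0.53339551,  0.20546627]), 'tool_rot': array([3.08419163e+00, 5.97624042e-01, 5.92978830e-06]), 'force': array([-0.38005527,  0.12313034,  0.59158963]), 'wrist_torque': array([-0.01338747,  0.00654545,  0.01700961]), 'finger_force': 0.0, 'width': 0.09412102915386744} 0.0188
```

```bash
python3 - <<'E'
import cv2
a=cv2.imread("pics/top0.png")[130:310,130:430]; cv2.imwrite("pics/topc.png",cv2.resize(a,(800,480),interpolation=cv2.INTER_CUBIC))
a=cv2.imread("pics/side0.png")[100:320,200:420]; cv2.imwrite("pics/sidec.png",cv2.resize(a,(600,600),interpolation=cv2.INTER_CUBIC))
E
```

```text
(no output)
```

View pics/topc.png

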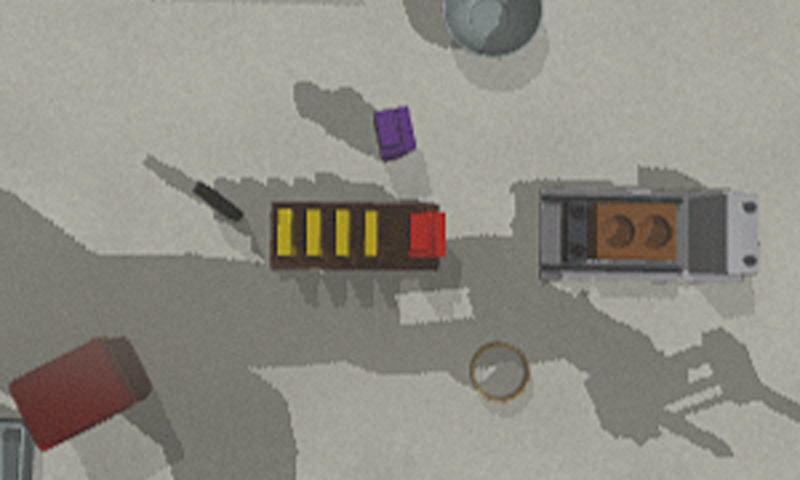

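View pics/sidec.png

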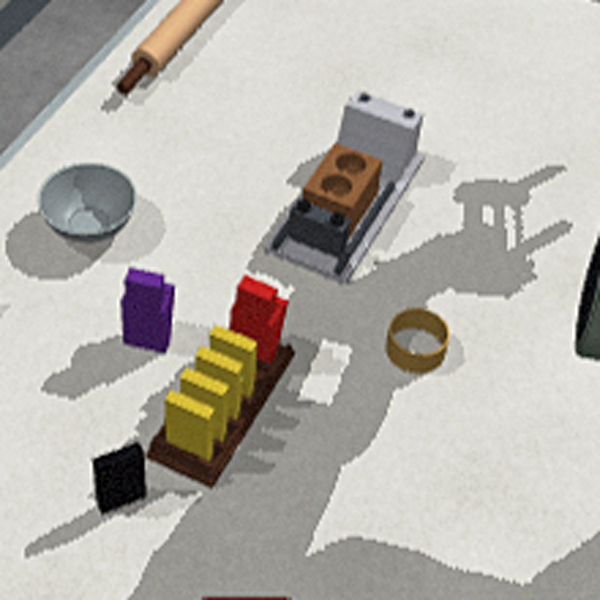

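The top view (crop → full pixel) shows four yellow spacers in the rack at about (237–269, 217) and the red wedge in the rack at (290, 218). Its look-alike is a purple one standing loose at (278, 180), and the black spacer look-alike is at (212, 205). The wedge meant is the red one in the rack at (290, 218), and both crops confirm its colour. The frame is at (370, 218), with the stop to the left (+y world) and the cheek to the right.

Next I'll measure from the point clouds.

```bash
cat > h.py <<'E'
from station import r, sensors, optics
import cv2,numpy as np
from scipy.spatial.transform import Rotation as R
def cloud(c):
    p,d=optics.read_camera(c); k=optics.get_calibration(c); K=np.array(k["camera_matrix"])
    v,u=np.mgrid[:420,:560]
    P=np.stack([(u-K[0,2])/K[0,0]*d,(v-K[1,2])/K[1,1]*d,d],-1)
    A=np.array(k["attitude"]); M=R.from_rotvec(A).as_matrix() if A.size==3 else A
    return p,P@M.T+np.array(k["origin"]),d
def rect(Q):
    (c,s,a)=cv2.minAreaRect((Q[:,:2]*1000).astype(np.float32)); return np.round(c,1),np.round(s,1),round(a,1)
E
python3 - <<'E'
from h import *
for c in("top","side"):
    p,W,d=cloud(c); hsv=cv2.cvtColor(p,cv2.COLOR_BGR2HSV).astype(int); H,S,V=hsv[...,0],hsv[...,1],hsv[...,2]
    z=W[...,2]; ok=d>0
    print(c,"table z",np.median(z[ok&(abs(z)<.015)&(S<40)]),(z[ok&(abs(z)<.015)&(S<40)]).std())
    near=(abs(W[...,0]-.44)<.1)&(W[...,1]>-.36)&(W[...,1]<.27)&ok
    def rep(n,m,mn=8):
        nl,l,st,ce=cv2.connectedComponentsWithStats((m&near).astype(np.uint8),connectivity=4)
        for i in range(1,nl):
            if st[i,4]>=mn:
                Q=W[l==i]; print(n,st[i,4],"px",np.round(ce[i]),"med",np.round(np.median(Q,0)*1000,1),"mean",np.round(Q.mean(0)*1000,1),*rect(Q))
    yel=(H>20)&(H<35)&(S>120); red=((H<8)|(H>172))&(S>150); br=(H>5)&(H<20)&(S>80)
    rep("spacertop",yel&(z>.09)); rep("redtop",red&(z>.115)); rep("redblock",red&(z>.085)&(z<.11)) 
    rep("mouldtop",br&(z>.064)&(W[...,1]<-.08)); rep("cheek",(S<60)&(z>.08)&(W[...,1]<-.2)); rep("stop",(z>.054)&(z<.068)&(S<90)&(W[...,1]<-.05)&(V<90))
    rep("rails",(z>.017)&(z<.028)&(S<90)&(W[...,1]<-.05)&(W[...,0]<.55))
    rep("frame",(z>.007)&(W[...,1]<-.05),200); rep("rack",(z>.005)&(W[...,1]>-.05)&(W[...,1]<.2),200)
E
```

```text
top table z 8.563608272904588e-05 0.0032471755475852754
spacertop 65 px [236. 219.] med [520.8 224.1  97.8] mean [520.7 224.1  97.6] [520.7 224.2] [35.6 12.5] 2.1
spacertop 64 px [247. 219.] med [521.7 191.7  97.3] mean [521.5 191.8  97.1] [521.7 191.7] [35.5 12.3] 2.3
spacertop 56 px [258. 219.] med [522.6 159.3  97.9] mean [522.4 159.7  97.4] [522.3 159.3] [35.1 12. ] 1.6
spacertop 48 px [268. 220.] med [521.9 128.1  97.9] mean [522.  128.2  97.7] [522.  128.2] [32.8  8.9] 1.6
redtop 74 px [287. 219.] med [523.9  74.4 124.3] mean [524.2  74.4 124.3] [523.9  74.4] [29.1 17.6] 1.5
redblock 36 px [293. 221.] med [520.   55.6  87.6] mean [521.3  56.6  87.6] [522.6  56.7] [14.5 32.8] 79.8
mouldtop 179 px [368. 223.] med [ 519.  -171.9   71.6] mean [ 520.2 -171.7   71.6] [ 524.2 -172. ] [88.7 29.4] 88.5
cheek 167 px [407. 225.] med [ 517.7 -284.9   83.3] mean [ 517.6 -285.9   83.8] [ 517.8 -286.6] [42.  38.6] 1.6
stop 73 px [346. 222.] med [ 525.2 -106.8   61.7] mean [ 521.6 -106.3   61.7] [ 521.  -106.7] [33.8 21.1] 1.0
stop 37 px [397. 224.] med [ 520.9 -263.2   61.4] mean [ 520.2 -263
[... 1804 characters left out ...]
.6 -230.7   19.7] [ 496.9 -230.6] [7.2 9. ] 20.7
rails 25 px [339. 173.] med [ 497.4 -200.6   19.3] mean [ 497.2 -199.7   20.1] [ 497.3 -198.6] [ 9.4 39.8] 1.3
rails 70 px [329. 189.] med [ 496.3 -115.6   21.2] mean [ 496.8 -118.6   21.1] [ 498.4 -120.4] [ 13.1 108.5] 0.3
rails 15 px [318. 190.] med [525.9 -93.3  22.3] mean [525.6 -94.1  22.3] [525.8 -96.1] [21.9  8.1] 4.3
frame 1273 px [334. 171.] med [ 508.5 -178.8   43.5] mean [ 510.4 -183.5   42.4] [ 510.9 -186.7] [ 58.2 241.8] 0.0
rack 1082 px [291. 232.] med [508.5 130.1  70.8] mean [511.1 125.2  63.3] [513.7 123.1] [ 52.9 153.8] 0.3
rack 212 px [351. 227.] med [371.8  -1.5  22.4] mean [372.7 -11.3  22.2] [373.6 -18.1] [63.5 66.8] 89.7
```

```bash
python3 - <<'E'
from h import *
for c in("top","side"):
    p,W,d=cloud(c); hsv=cv2.cvtColor(p,cv2.COLOR_BGR2HSV).astype(int); H,S,V=hsv[...,0],hsv[...,1],hsv[...,2]
    z=W[...,2]; ok=d>0
    near=(abs(W[...,0]-.53)<.1)&(W[...,1]>-.36)&(W[...,1]<.27)&ok
    def rep(n,m,mn=12):
        nl,l,st,ce=cv2.connectedComponentsWithStats((m&near).astype(np.uint8),connectivity=4)
        for i in range(1,nl):
            if st[i,4]>=mn:
                Q=W[l==i]; lo,hi=np.percentile(Q,[3,97],0)*1000
                print(n,st[i,4],"px",np.round(ce[i]),"mean",np.round(Q.mean(0)*1000,1),*rect(Q))
    yel=(H>20)&(H<35)&(S>120); red=((H<8)|(H>172))&(S>150); br=(H>5)&(H<20)&(S>80)
    rep("spacertop",yel&(z>.09)); rep("redtop",red&(z>.115)); rep("redshoulder",red&(z>.08)&(z<.09)) 
    rep("mouldtop",br&(z>.064)&(W[...,1]<-.08)); rep("cheektop",(S<60)&(z>.0815)&(W[...,1]<-.2)); rep("stop",(z>.054)&(z<.068)&(S<90)&(W[...,1]<-.05)&(W[...,1]>-.14))
    rep("rails",(z>.017)&(z<.028)&(S<90)&(W[...,1]<-.05))
    rep("frame",(z>.007)&(W[...,1]<-.05),200); rep("rack",(z>.005)&(W[...,1]>-.05)&(W[...,1]<.26),200)
    # cheek face: plane fit
    m=near&(S<90)&(z>.03)&(z<.08)&(W[...,1]<-.2)&(W[...,1]>-.29)&(abs(W[...,0]-.53)<.035)
    Q=W[m]
    if len(Q)>20: print("cheekface n",len(Q),"foot y(z=12): ",np.round(np.percentile((Q[:,1]+.3*(Q[:,2]-.012))*1000,[10,25,50,75,90]),1), "slopex",np.polyfit(Q[:,0],Q[:,1]+.3*Q[:,2],1))
E
```

```text
spacertop 85 px [236. 217.] mean [526.6 224.3  97.8] [526.7 224.3] [47.6 12.4] 2.1
spacertop 84 px [247. 217.] mean [527.8 191.9  97.6] [527.6 191.9] [47.5 12.4] 2.0
spacertop 80 px [258. 217.] mean [529.5 159.8  97.6] [528.5 159.4] [47.4 12.1] 1.8
spacertop 66 px [268. 217.] mean [529.6 128.5  97.5] [529.5 128.4] [47.6  9. ] 1.7
redtop 97 px [287. 217.] mean [528.4  74.7 124.8] [528.4  74.5] [38.1 17.6] 1.5
redshoulder 107 px [292. 218.] mean [529.4  57.1  86.2] [528.8  65.6] [48.1 39. ] 1.3
mouldtop 370 px [368. 216.] mean [ 540.8 -171.1   71.7] [ 540.5 -171.2] [89.6 61.6] 89.3
cheektop 290 px [407. 218.] mean [ 539.9 -285.    84.9] [ 540.4 -286.8] [87.8 37.2] 0.6
stop 129 px [346. 217.] mean [ 537.6 -105.9   61.9] [ 537.8 -106.6] [67.5 21.5] 0.7
rails 115 px [359. 205.] mean [ 579.9 -154.    22.1] [ 578.8 -155.6] [166.2  11.6] 89.4
rails 15 px [389. 209.] mean [ 570.  -251.3   22.7] [ 569.1 -251.2] [ 3.7 25.7] 87.6
rails 40 px [389. 223.] mean [ 523.8 -251.7   22.2] [ 524.9 -251.5] [56.8  7.3] 1.2
rails 23 px [339. 230.] mean [496.8 -92.7  21.2] [496.8 -93.3] [ 3.2 37.4] 1.6
rails
[... 1198 characters left out ...]
4.5
cheektop 23 px [347. 146.] mean [ 508.9 -270.6   84. ] [ 508.9 -271.3] [13.5 30.5] 83.5
stop 117 px [317. 180.] mean [ 535.9 -100.9   60. ] [ 536.8 -104.3] [71.2 30.1] 4.9
rails 26 px [343. 163.] mean [ 504.7 -249.6   22.1] [ 503.6 -247.2] [24.6 18.2] 18.4
rails 21 px [338. 176.] mean [ 497.1 -188.1   20.4] [ 497.  -186.8] [ 7.7 31.3] 2.8
rails 132 px [319. 189.] mean [ 525.2 -103.2   21.6] [ 537.7 -118.3] [90.8 97.1] 0.5
frame 2052 px [329. 168.] mean [ 529.5 -180.4   46.6] [ 538.9 -187.1] [114.  245.3] 0.7
rack 2041 px [282. 241.] mean [518.2 165.   60.2] [531.7 114.5] [ 92.4 282.8] 3.6
cheekface n 286 foot y(z=12):  [-252.4 -249.6 -247.3 -244.5 -242.5] slopex [ 0.01029338 -0.24952022]
```

Measured poses (mm, world):

| Item | Centre / position | Yaw |
|---|---|---|
| Frame | (538.7, −191.6) | 0.6° |
| Cheek foot | y ≈ −247 | – |
| Stop face | y ≈ −117.6 | – |
| Mould | y = −171 (8.6 short of the stop) | – |
| Rack | (528.4, 147.6) | 1.7° |

The seated gap is about 39.5, so two spacers leave a slot of about 11.5. The wedge foot should then bind about 21 mm above the plate.

Next I push the mould.

```bash
cat >> h.py <<'E'
FY,RY=np.radians(.6),np.radians(1.7)
def ori(a,s=1):
    y=s*np.array([np.cos(a),np.sin(a),0]); z=np.array([0,0,-1.]); return R.from_matrix(np.c_[np.cross(y,z),y,z]).as_rotvec()
def F(): return np.array(sensors.get_state()["force"])
def pos(): return np.array(sensors.get_state()["position"])
def creep(d,limit,maxd,step=.001,speed=.02,base=None):
    """step the commanded pose along unit d until reaction force along -d exceeds limit"""
    b=F() if base is None else base; p=pos(); d=np.array(d,float); log=[]
    for i in range(1,int(maxd/step)+1):
        r.move_straight(p+d*step*i,speed=speed); f=-(F()-b)@d; log.append(round(f,1))
        if f>limit: break
    return p+d*step*i,log
fy=np.array([-np.sin(FY),np.cos(FY),0])
E
python3 - <<'E'
from h import *
for s in(1,-1):
    print(s,[np.round(r.inverse_kinematics(p,ori(FY,s)),2) if r.inverse_kinematics(p,ori(FY,s)) is not None else None for p in([.54,-.236,.16],[.528,.16,.1],[.528,.16,.24])])
s=min((1,-1),key=lambda s:abs(r.inverse_kinematics([.54,-.236,.16],ori(FY,s))[5]))
print("s",s)
r.close(20); r.reach([.539,-.236,.16],ori(FY,s)); r.move_straight([.539,-.236,.036],speed=.2)
r.wait(.2); b=F(); t,l=creep(fy,10,.03,step=.0012,speed=.04,base=b); print(t,l,pos(),F()-b)
r.wait(.2); print(pos(),F()-b,sensors.get_state()["clock"])
E
```

```text
1 [array([-0.56,  0.28,  1.55, -0.  ,  1.31, -0.57]), array([ 0.14,  0.27,  1.7 , -0.  ,  1.17,  0.13]), array([ 0.14,  0.13,  1.56, -0.  ,  1.45,  0.13])]
-1 [array([-0.56,  0.28,  1.55, -0.  ,  1.31,  2.57]), None, None]
s 1
[ 0.54011444 -0.21528838  0.03790018] [np.float64(1.4), np.float64(0.9), np.float64(1.0), np.float64(0.4), np.float64(1.3), np.float64(0.6), np.float64(1.2), np.float64(1.1), np.float64(1.3), np.float64(1.7), np.float64(1.5), np.float64(1.4), np.float64(1.9), np.float64(0.8), np.float64(2.9), np.float64(5.6), np.float64(8.6), np.float64(11.2)] [ 0.54019383 -0.21897586  0.03854324] [ -1.14362673 -11.21952534  -0.71873744]
[ 0.54020185 -0.21898604  0.03853447] [ -1.71920597 -10.75294061  -1.70081232] 9.8083
```

```bash
python3 - <<'E'
from h import *
r.move_straight(pos()-fy*.006,speed=.1); p0=pos(); r.move_straight([p0[0],p0[1],.2],speed=.3)
r.reach([.53,.0,.25],ori(FY))
p,W,d=cloud("top"); hsv=cv2.cvtColor(p,cv2.COLOR_BGR2HSV).astype(int); H,S,V=np.moveaxis(hsv,2,0); z=W[...,2]
n=(d>0)&(abs(W[...,0]-.53)<.06)&(W[...,1]<-.08)
m=n&(H>5)&(H<20)&(S>80)&(z>.064); print("mould",rect(W[m])); m=n&(z>.054)&(z<.068)&(S<90)&(W[...,1]>-.14); print("stop",rect(W[m]))
cv2.imwrite("pics/top1.png",cv2.resize(p[190:245,325:425],(800,440),interpolation=cv2.INTER_CUBIC)); print(p0,F())
E
```

```text
mould (array([ 539.2, -203.9]), array([18.8, 61.7]), 80.8)
stop (array([0., 0.]), array([0., 0.]), 0.0)
[ 0.54015505 -0.22466721  0.03835911] [ 0.1520342  -0.03694627  0.48141026]
```

View pics/top1.png

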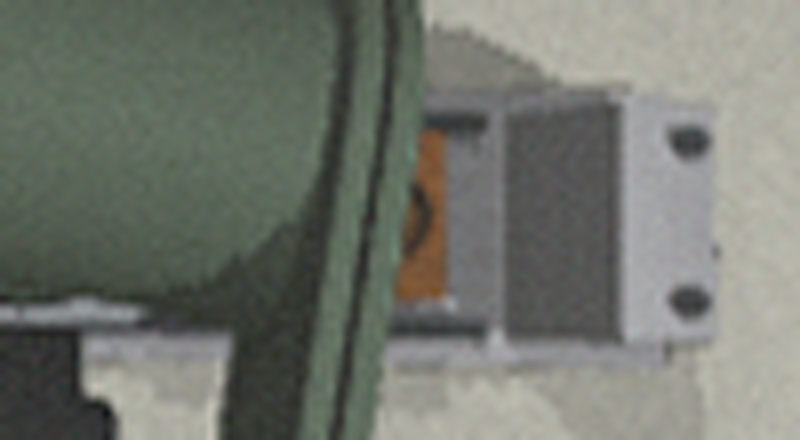

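The arm hides the stop. The visible mould edge, at crop (447, 210), looks as if it moved only a few mm. I'll clear the arm and look again.

```bash
cat >> h.py <<'E'
def mould_check():
    p,W,d=cloud("top"); hsv=cv2.cvtColor(p,cv2.COLOR_BGR2HSV).astype(int); H,S,V=np.moveaxis(hsv,2,0); z=W[...,2]
    n=(d>0)&(abs(W[...,0]-.53)<.06)&(W[...,1]<-.08)
    m=n&(H>5)&(H<20)&(S>80)&(z>.064); print("mould",rect(W[m])); m=n&(z>.054)&(z<.068)&(S<90)&(W[...,1]>-.14)
    if m.any(): print("stop",rect(W[m]))
    return p
E
python3 - <<'E'
from h import *
r.reach([.5265,.224,.25],ori(RY)); p=mould_check()
cv2.imwrite("pics/top2.png",cv2.resize(p[190:245,325:425],(800,440),interpolation=cv2.INTER_CUBIC))
q,W,d=cloud("side"); cv2.imwrite("pics/side2.png",cv2.resize(q[120:220,270:390],(720,600),interpolation=cv2.INTER_CUBIC));print(sensors.get_state()["clock"])
E
```

```text
mould (array([ 540.4, -164.7]), array([89.9, 61.3]), 89.2)
stop (array([ 537.9, -107.7]), array([67.4, 23.6]), 1.0)
12.7167
```

View pics/top2.png

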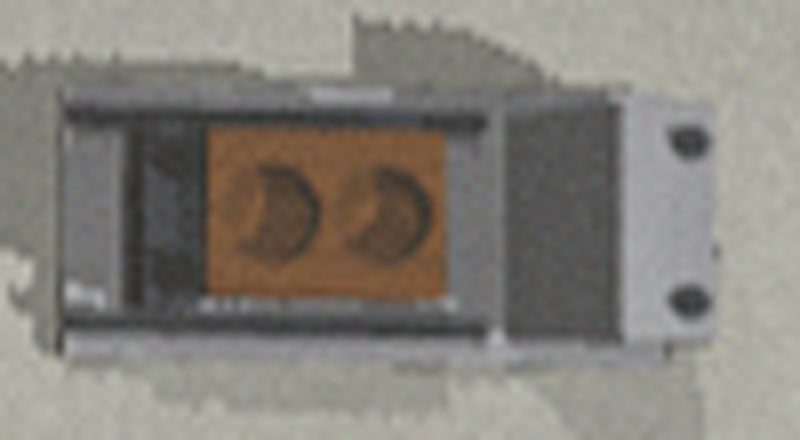

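The mould moved 6.5 mm and lies flush against the stop bar: its left edge, at crop (207, 210), meets the dark bar, and I felt a hard rise to 11 N. The gap is about 37 mm, so two spacers. I place the first one now.

```bash
cat >> h.py <<'E'
ry=np.array([-np.sin(RY),np.cos(RY),0]); UP=np.array([0,0,1.])
def pick(xy,ztcp,off,force):
    p=np.array([*xy,0])-ry*off
    r.reach([p[0],p[1],.19],ori(RY)); r.move_straight([p[0],p[1],ztcp],speed=.15); r.wait(.15)
    print("at",np.round(pos(),4)); r.close(force); s=sensors.get_state(); print("width",s["width"],"ff",s["finger_force"],np.round(s["position"],4))
    z=s["position"][2]; r.move_straight([p[0],p[1],.225],speed=.3); print("held",sensors.get_state()["width"]); return z
def place(ycen,off,z,x=.5395):
    p=np.array([x,ycen,0])-fy*off
    r.reach([p[0],p[1],.225],ori(FY)); r.move_straight([p[0],p[1],z+.008],speed=.2); r.wait(.15); b=F(); print("at",np.round(pos(),4))
    t,l=creep(-UP,4,.016,step=.0015,speed=.04,base=b); print("down",np.array(l),np.round(pos(),4))
    t,l=creep(fy,4,.010,step=.0012,speed=.04,base=F()); print("push",np.array(l),np.round(pos(),4)); 
E
python3 - <<'E'
from h import *
z=pick([.5267,.2240],.074,.002,25)
place(-.2200,.002,z+.002)
print(sensors.get_state()["width"],sensors.get_state()["clock"])
E
```

```text
at [0.5503 0.229  0.0998]
width 0.000493151544380814 ff 31.91843688082372 [0.5503 0.229  0.0998]
held 0.00031051448789720865
at [ 0.5411 -0.2227  0.112 ]
down [ 0.3  0.6  1.5  0.2  0.1  0.3  0.5 -0.4 -0.4  0.7] [ 0.541  -0.2227  0.0968]
push [-0.5 -0.8 -0.2 -0.2 -1.   0.1  0.5  0.6] [ 0.5409 -0.213   0.0968]
0.0003435747866122503 22.0167
```

I left the fingers closed after the push, so they pressed down on the spacer's top instead of gripping it. I'll inspect the rack before going on.

```bash
python3 - <<'E'
from h import *
p0=pos(); r.move_straight([p0[0],p0[1],.2],speed=.3); r.let_go(); print(F(),pos())
p,W,d=cloud("top"); a=cv2.resize(p[170:260,215:315],(500,450),interpolation=cv2.INTER_CUBIC)
q,V,_=cloud("side"); b=cv2.resize(q[190:300,220:330],(300,300),interpolation=cv2.INTER_CUBIC)
o=np.zeros((450,800,3),np.uint8); o[:,:500]=a; o[:300,500:]=b; cv2.imwrite("pics/rack3.png",o)
H,S,_=np.moveaxis(cv2.cvtColor(p,cv2.COLOR_BGR2HSV).astype(int),2,0); m=((H>20)&(H<35)&(S>120)&(W[...,2]>.06)&(abs(W[...,1]-.18)<.1)).astype(np.uint8)
nl,l,st,ce=cv2.connectedComponentsWithStats(m,connectivity=4)
for i in range(1,nl):
    if st[i,4]>12: print(np.round(W[l==i].mean(0),4),rect(W[l==i]))
mould_check()
E
```

```text
[-0.11946379  0.13542047  0.11382922] [ 0.54088473 -0.21301234  0.20001145]
[0.5265 0.2229 0.0954] (array([526.7, 223.5]), array([47.5, 14.1]), 1.4)
[0.5279 0.1917 0.0968] (array([527.5, 191.5]), array([47.2, 12.8]), 1.4)
[0.5278 0.1587 0.1106] (array([507.9, 148.4]), array([94.2, 31.5]), 28.0)
[0.5294 0.1284 0.097 ] (array([529.6, 128.4]), array([47.7,  9. ]), 1.7)
mould (array([ 540.4, -164.8]), array([90.8, 61.8]), 89.2)
stop (array([ 537.9, -107.5]), array([67.8, 23.9]), 0.0)
```

View pics/rack3.png

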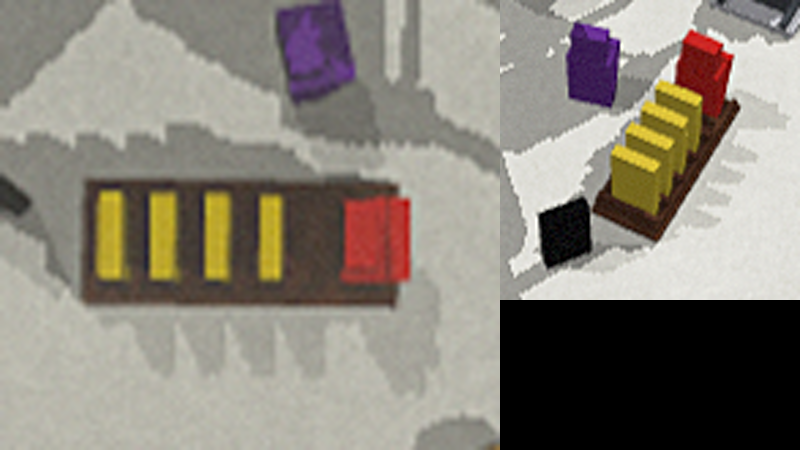

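Everything is still in place: four spacers upright at crop x = 110–270, the wedge at (375, 240), and the mould still seated. I retry with the fingers open.

```bash
python3 - <<'E'
from h import *
assert sensors.get_state()["width"]>.09
z=pick([.5267,.2238],.074,.002,25)
w=sensors.get_state()["width"]; assert .045<w<.055,w
place(-.2200,.002,z+.002)
print(sensors.get_state()["width"],sensors.get_state()["clock"])
E
```

```text
at [0.5279 0.2221 0.0755]
width 0.05008097879994169 ff 24.994634091854095 [0.5267 0.2218 0.0739]
held 0.05010156682834865
at [ 0.541  -0.2227  0.0859]
down [ 0.  -0.   0.3  0.5  0.2  0.5  4.7] [ 0.5413 -0.2229  0.0759]
push [1.1 0.1 1.1 0.5 3.5 6.8] [ 0.5412 -0.2173  0.0761]
0.05001200596441135 34.075
```

```bash
sed -i 's/,speed=.15); r.wait(.15)/,speed=.3); r.wait(.1)/; s/z+.008\],speed=.2); r.wait(.15)/z+.004],speed=.3); r.wait(.15)/; s/speed=.3); print("held"/speed=.4); print("held"/' h.py
python3 - <<'E'
from h import *
T=lambda:print("t",sensors.get_state()["clock"])
r.let_go(); T(); p=pos(); r.move_straight([p[0],p[1],.2],speed=.4); T()
z=pick([.5294,.1283],.074,.002,25); T()
w=sensors.get_state()["width"]; assert .045<w<.055,w
place(-.2325,.002,z+.002); T()
r.let_go(); p=pos(); r.move_straight([p[0],p[1],.2],speed=.4); T()
E
```

```text
t 34.9083
t 35.3667
at [0.5322 0.126  0.0767]
width 0.04974236711893564 ff 24.967018961906433 [0.5294 0.1264 0.074 ]
held 0.04966954277478093
t 38.5667
at [ 0.5406 -0.2344  0.0813]
down [-0.3 -0.4 -0.7 -0.2  4.5] [ 0.5409 -0.2346  0.0747]
push [1.  1.8 4.2] [ 0.5412 -0.2317  0.0748]
t 42.7
t 44.0
```

```bash
python3 - <<'E'
from h import *
T=lambda:print("t",sensors.get_state()["clock"])
z=pick([.5284,.0745],.091,0,50); T()
w=sensors.get_state()["width"]; assert .035<w<.045,w
p,W,d=cloud("side"); cv2.imwrite("pics/side4.png",cv2.resize(p[110:240,250:390],(646,600),interpolation=cv2.INTER_CUBIC))
zf=z-.010   # TCP height above wedge foot
r.reach([.540,-.248,.225],ori(FY)); r.move_straight([.540,-.248,.012+.042+zf],speed=.3); r.wait(.2); b=F(); np.save("b.npy",b); print("at",np.round(pos(),4),zf,b)
t,l=creep(-UP,8,.04,step=.002,speed=.05,base=b); np.save("t.npy",t); print(np.array(l),t,np.round(pos(),4),F()-b,"rise",pos()[2]-zf-.012); T()
E
```

```text
at [0.5309 0.0738 0.0935]
width 0.03953929504089273 ff 49.86551105976105 [0.5283 0.0745 0.0909]
held 0.03963517813230781
t 47.1083
at [ 0.5406 -0.2475  0.1358] 0.08087322846758298 [-1.25930742 -1.14081852 -1.98420956]
[ 1.9  0.1 -0.4  0.2  0.5 -0.4 -0.3  0.8  0.7 -0.4  2.9  9.8] [ 0.54059662 -0.24746693  0.11179678] [ 0.5409 -0.2475  0.1136] [-0.27358316  1.73516304  9.78584807] rise 0.020693034597744308
t 52.0333
```

View pics/side4.png

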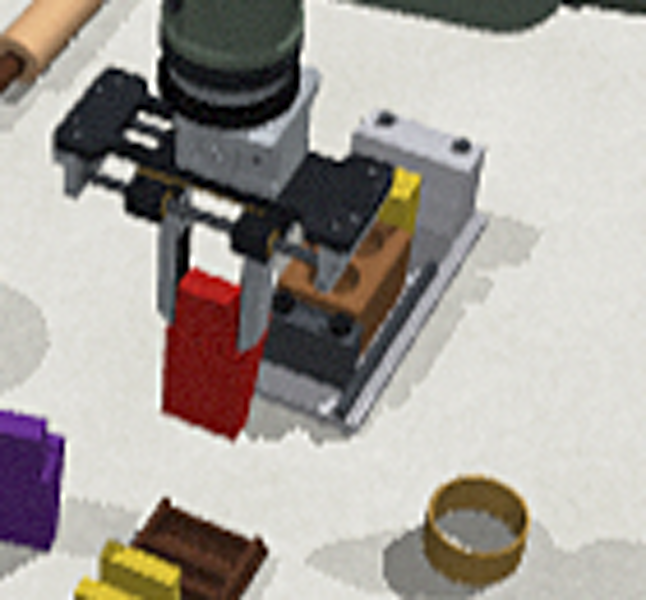

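The red wedge is in the gripper, and the spacers stand upright behind the mould (yellow top at about (400, 190)). The wedge bound at a rise of 20.7 mm, which agrees with the predicted slot. Next I press it to a steady 18 N.

```bash
python3 - <<'E'
from h import *
b=np.load("b.npy"); t=np.load("t.npy"); t[1]+=.0006; n=0; log=[]
for i in range(16):
    f=(F()-b); log.append(np.round([*f,pos()[2]*1000],1))
    n=n+1 if 16.5<f[2]<20 else 0
    if n>=4: break
    t[2]-=np.clip((18-f[2])/4000,-.001,.002) if not 16.5<f[2]<20 else 0
    r.move_straight(t,speed=.03); r.wait(.15)
print(np.array(log)); np.save("t.npy",t)
p,W,d=cloud("side"); cv2.imwrite("pics/side5.png",cv2.resize(p[110:240,250:390],(646,600),interpolation=cv2.INTER_CUBIC))
s=sensors.get_state(); print(s["clock"],s["width"],s["finger_force"],F()-b)
E
```

```text
[[ -0.3   1.7   9.8 113.6]
 [ -3.4   1.1  16.3 113.5]
 [ -4.2   1.5  18.2 113.5]
 [ -3.7   1.2  19.  113.4]
 [ -4.1   1.8  18.9 113.5]
 [ -4.    2.9  18.8 113.5]]
54.0833 0.03945707802349097 49.86737072467804 [-3.25497743  1.27474338 19.06319129]
```

View pics/side5.png

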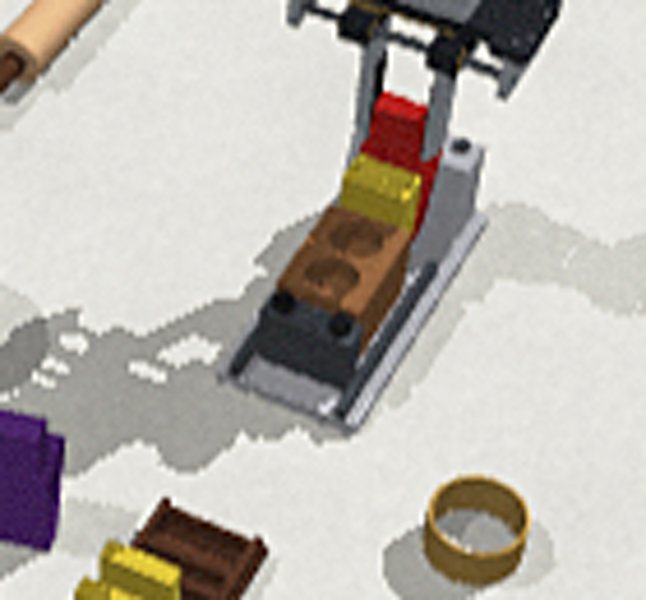

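The row reads stop, mould, two upright spacers, wedge (head at (400, 105)), cheek, with no gaps. The push is steady at about 19 N. I'm handing it in.

```bash
python3 -c "
from station import workorder,sensors
print(sensors.get_state()['force'],workorder.sign_off())"
```

```text
the job is handed in; nothing more can be done
[-4.51428485  0.13392486 17.07898173] None
```

The job is handed in at about 54 s, with no verdict shown: the mould is seated on the stop, two spacers stand upright behind it, and the red wedge is bound and still pressed at about 19 N; one slip along the way was that my first spacer grasp pressed closed fingers onto a spacer top at an estimated 65 N (not measured), but nothing was displaced.

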